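# Index the cassette turntable one station on

## Robot

A 6-joint arm with a two-finger parallel gripper is mounted at the origin on the work surface. World frame = base frame: x ahead of the robot, y to its left, z up, the work surface at z = 0. Lengths are in m, angles in rad, forces in N, time in s.
With the tool pointing down it reaches from about 0.275 to 0.825 m from the base axis. Payload 4.9 kg.
Tool frame: the origin (TCP) lies midway between the tips of the shut fingers; the grasp point (between the pads) lies 19 mm behind it (grip_point_offset is the distance from the TCP to the grasp point, in m); z points along the fingers, x is the direction in which the jaws open and shut, and the axes are right-handed (so a half turn about z gives the same grasp; the last joint's range is limited). The gripper opens to 85 mm and grips with 20 to 120 N. Pads are 22 mm wide; open, the fingers measure 114 mm over their backs; the gripper's body (76 mm by 85 mm) begins 54 mm behind the grasp point. The pads swing forward as they close: fully open they stand 13 mm farther back than shut.
Start: joints at [-1.362, 0.326, -0.193, 1.052, 0, 1.437], TCP at [0.185, -0.518, 0.231] pointing down, gripper open.
Joint ranges: [-2.65, 2.65], [-0.97, 1.79], [-1.3, 1.35], [-1.93, 2.1], [-1.47, 1.37], [-3.14, 3.14]. Speed limits (rad/s): [2.57, 2.57, 3.14, 3.14, 3.14, 3.14].

## Interface

Orientations are given as a rotation vector (axis times angle).
In Python, from cell import * gives the robot as it stands. Calls block until the motion is done:
- movep(position, orientation): joint-space move of the TCP to a pose.
- move_l(position, velocity=0.15, rot=None, until_force=None): straight line of the TCP; rot=None keeps the orientation; velocity is the mean speed in m/s. With until_force (N) it stops when the force on the tool has changed by that much, and returns True; else False.
- set_joints(angles): joint-space move.
- let_go() and grab(newtons=None): open the fingers fully, or close them until they stop; newtons is the grip in N (None keeps the last).
- sleep(seconds).
- ik(position, orientation): joint angles nearest the present ones, or None.
- get_state(): the state.
- grab_frame(name): name is "scene" or "top" or "wrist"; returns a dict with "img" (420x560x3 uint8, red, green, blue), "fx", "fy", "cx", "cy" (pixels), "k1" (the pictures are not rectified: a ray, as slopes to the right and down, at radius r is drawn at 1 + k1 r^2 times it, then the intrinsics apply), "cam_to_world" (4x4, takes a point from camera to world coordinates); the wrist camera has in their place "T_tool_cam" (4x4, takes a point from camera to tool coordinates, whose origin is the TCP and whose axes are the tool frame's). Camera axes: x right, y down, z forward; pixel columns grow to the right and rows downward; lengths in m; the calibration is good to about 2 mm. A picture is of the moment at which its call begins: read the wrist's pose just before it. There is no depth.
A pose or a line that the arm cannot do raises MotionError and nothing moves.
- sign_off(): hands the job in, once; it reports no verdict.
Trained networks look in the newest picture that a camera, given by its name, has taken for a name from the list of things; names that differ only in an ending like _2 or _b are one class to them, and where a whole thing is asked for, a point or a joint stands for the part that bears it (a point fixed in the world has none). Each returns a list of dicts, best first, with "score" (0 to 1); they miss things now and then, are a little off and sometimes report something else, mostly with a low value. They report only what shows in the picture. A call takes as long as a camera call. They do not tell look-alikes from the thing itself.
- spot_in(camera, name): "centre" ([column, row] in pixels, amid what is visible of it).
- silhouettes(camera, name): "mask" (420x560 bool, what is visible of it) and "centre" ([column, row] in pixels, amid what is visible of it).
- tip_of(camera, name): "centre" ([column, row] in pixels: a listed point, or the origin of a listed thing).
The state is a dict: "clock": time; "q": joint angles; "joint_velocities": joint speeds; "tau": joint torques, N m; "position": TCP position; "eef_rot": TCP orientation; "contact_force": force on the tool from outside, world axes, zero at the start; "wrist_torque": the same for the moment, N m; "finger_gap": opening from 0.0 (shut) to 1.0 (fully open).
Only numpy, scipy, OpenCV 4.12 (cv2) and the standard library are available. Lean on these libraries where they do the work, as an engineer would, in place of code of your own. Each camera call takes 0.05 s, during which the arm holds its last target. There are 200 camera calls.

## Task

The cassette under the reading head is done. Pull the turntable's spring plunger up out of its hole, swing the turntable counter-clockwise (seen from above) to the next stop and let the pin snap fully home there, so that the next cassette stands locked under the head. The stops are set by hand, so feel for the hole with a light push of well under 15 N and never force the pin; keep the cassettes in their nests and leave the other things on the bench where they are.

Things in the scene. Friction and masses are not known exactly. Their poses are not given: they have to be found in the camera images.
- carousel: The turntable's fixed base: a round grey housing 310 mm across, 34 mm high, with a flat aluminium rim on top (34 mm above the bench) on which steel stop blocks are clamped, 130 mm from the axis. Origin on the bench under the turntable's vertical axis; z up; x points to the reading head's column. The plunger starts at 150 degrees (from x, counter-clockwise from above).
- turntable (a joint): Angle of the turntable, rad: 0 at the start (locked), growing counter-clockwise seen from above; free from -1.3 to 2.3 with the pin out (drag at the plunger 1 N, up to 5 N to start with the pin riding). An aluminium disc 210 mm across, top 58 mm above the bench, with six black-lipped cassette nests; an arm sticks out of it and carries the plunger. The next stop lies at 1.047 plus or minus 0.11.
- index_arm_end (a point): Middle of the outer end of the turntable's index arm, on its top face, 150 mm from the axis and 60 mm above the bench. The arm is an aluminium bar 30 mm wide and 10 mm thick, radial. The plunger stands in it 20 mm inward of this point: a 26 mm hex nut, 6 mm high, and an 18 mm barrel up to 73 mm above the bench.
- knob_top (a point): Centre of the top face of the plunger's knob: an upright black knurled cylinder, 25 mm in diameter and 25 mm high, 130 mm from the turntable's axis, with a thin stem below it. Height in the carousel's frame: 104 mm with the pin home in a hole, 109 mm with the pin resting on the plain rim, 113 mm with it on top of a stop block, 118 mm pulled up to its end stop.
- pin: The plunger: knob, and below it a steel pin 8 mm in diameter with a flat, slightly bevelled tip; it shows under the arm. It is pulled straight up, 14 mm at most, against a spring (4.0 N home, 6.8 N at the top). Let go, it springs down, rides on what is below and drops into a hole that comes under it. Origin on its axis, 104 mm below the knob's top. Never load it with more than 18 N.
- first_stop (a point): Mouth of the hole of the stop block where the pin sits at the start (under the arm). Each stop block is a straight steel bar on the rim, set tangentially: 26 mm wide, 4 mm thick (top 38 mm above the bench), 80 mm long with steep bevelled ends that the pin cannot climb: lift it over. One round brass-ringed 9 mm hole in its middle, which the pin enters 9 mm deep.
- nominal_stop (a point): Where the hole of the next stop block would be if set exactly 60 degrees on from the first. The real block was clamped by hand and its hole lies anywhere up to 14.5 mm (0.11 rad) to either side along the circle; it must be felt, or seen. Anywhere within 20 mm of this point the pin comes down on the flat top of the block; it drops in only within about 1 mm of the hole.
- reading_head (a point): Middle of the underside of the reading head, 80 mm above the bench: a black box 56 x 52 mm, its top 130 mm above the bench, held by an arm from a column 195 mm from the axis (top 159 mm). Fixed, on the carousel's x axis.
- read_spot (a point): The point under the reading head where a cassette is read: 63 mm from the turntable's axis along the carousel's x, 60 mm above the bench.
- cassette_read: White plastic test cassette, 70 x 20 x 5 mm, in the nest under the reading head at the start. Origin at the centre of its underside, x along its length, pointing outwards. It lies loose in its nest (lips 3 mm high).
- cassette_next: A like cassette in the next nest, 60 degrees clockwise of the first; this one must come under the head.
- cassette_later: A like cassette in the nest after that, 120 degrees clockwise of the first.
- cassette_done: A like cassette lying on the bench beside the carousel; leave alone. Origin at the centre of its underside.
- pipette: White pipette, 240 mm long, 26 mm high, lying on the bench beside the carousel; leave alone.
- tube_rack: Steel wire tube rack, 195 x 75 mm, 101 mm high with its tubes; leave alone.
- bottle_a: Dark brown bottle, 60 mm in diameter, 150 mm high; leave alone.
- bottle_b: Dark brown bottle, 60 mm in diameter, 150 mm high; leave alone.
- tip_box: Blue and yellow pipette-tip box, 122 x 84 mm, 63 mm high; leave alone.
Mind the look-alikes: they are no part of the job. Leave any brown or red look-alike of the cassette_next alone.

How it is judged:
On the way, in this order (a step that is already met when the one before it is completed fails the run):
1. the plunger is pulled up until its pin is clear of the first hole, with the turntable still in place (z of knob_top in the frame of carousel above 0.1145 m and value of joint turntable below 0.1 rad), for 0.05 s.
2. the turntable is turned counter-clockwise by at least 0.5 rad with the pin out of the holes (z of knob_top in the frame of carousel above 0.1075 m and value of joint turntable above 0.5 rad), for 0.05 s.
At the end, for the whole second after the job is handed in: The turntable stands still at the next stop (0.92 to 1.175 rad) with the pin home there (knob top under 106 mm), the next cassette within 15 mm of the reading spot, and the three cassettes flat in their nests (undersides 56.5 to 60.5 mm above the bench) (z of knob_top in the frame of carousel below 0.106 m and value of joint turntable between 0.92 and 1.175 rad and z of cassette_read in the frame of carousel between 0.0565 and 0.0605 m and z of cassette_next in the frame of carousel between 0.0565 and 0.0605 m and z of cassette_later in the frame of carousel between 0.0565 and 0.0605 m and horizontal distance between cassette_next and read_spot below 0.015 m and velocity of joint turntable between -0.02 and 0.02 rad/s); the robot touches nothing.
It fails at once if the pin is loaded with more than 18 N (forced sideways in a hole or against a stop block) (contact force between pin and anything else above 18 N).
It fails at once if a cassette on the turntable leaves its nest (not (z of cassette_read in the frame of carousel above 0.0565 m) or not (z of cassette_next in the frame of carousel above 0.0565 m) or not (z of cassette_later in the frame of carousel above 0.0565 m) or not (z of cassette_read in the frame of carousel below 0.0605 m) or not (z of cassette_next in the frame of carousel below 0.0605 m) or not (z of cassette_later in the frame of carousel below 0.0605 m)).
It fails at once if another thing on the bench is pushed more than 30 mm  (distance of any of tube_rack, bottle_a, bottle_b, tip_box, pipette, cassette_done from where it was at the start of the episode above 0.03 m).
It also fails if it takes over 48 s, if anything falls off the work surface, if the arm or the gripper's body presses on something with over 40 N, if the wrist force passes 120 N, or if a joint passes its speed limit or range.

## Working session

There is one attempt and no reset: what is moved stays moved. The work goes in short steps, each a Python script; the robot and the scene stay as the last script left them, time stands still between calls to the robot, and variables do not carry over. Pictures are saved under pics/ and viewed, about 8 in all and at most 12, crops included, and the job is handed in when it is done.

```bash
ls; mkdir -p pics
cat > h.py <<'E'
from cell import *
import numpy as np, cv2
from scipy.spatial.transform import Rotation as R
def ray(f,px,T=None):
    T=np.array(f["cam_to_world"]) if T is None else T
    d=np.array([(px[0]-f["cx"])/f["fx"],(px[1]-f["cy"])/f["fy"]]);u=d.copy()
    for _ in range(20): u=d/(1+f["k1"]*(u@u))
    return T[:3,3],T[:3,:3]@np.array([u[0],u[1],1])
def at_z(f,px,z,T=None):
    o,d=ray(f,px,T); return o+d*(z-o[2])/d[2]
def tri(rs):
    A=0;b=0
    for o,d in rs:
        d=d/np.linalg.norm(d);P=np.eye(3)-np.outer(d,d);A=A+P;b=b+P@o
    return np.linalg.solve(A,b)
def proj(f,p,T=None):
    T=np.array(f["cam_to_world"]) if T is None else T
    c=np.linalg.inv(T)@np.append(p,1);u=c[:2]/c[2];u=u*(1+f["k1"]*(u@u))
    return np.array([u[0]*f["fx"]+f["cx"],u[1]*f["fy"]+f["cy"]])
def wristT(f,s):
    T=np.eye(4);T[:3,:3]=R.from_rotvec(s["eef_rot"]).as_matrix();T[:3,3]=s["position"];return T@np.array(f["T_tool_cam"])
def save(f,n): cv2.imwrite("pics/"+n,f["img"][:,:,::-1])
E
python3 - <<'E'
from h import *
np.set_printoptions(precision=4,suppress=True)
fs={c:grab_frame(c) for c in("scene","top")}
for c in fs: save(fs[c],c+"0.png")
for n in("knob_top","index_arm_end","reading_head","carousel","first_stop","nominal_stop","read_spot","cassette_next","pipette","bottle_a","tube_rack","tip_box"):
    z={"knob_top":.104,"index_arm_end":.06,"reading_head":.08,"first_stop":.038,"nominal_stop":.038,"read_spot":.06,"cassette_next":.058}.get(n,0)
    for c in fs:
        for r in tip_of(c,n)[:3]: print(n,c,round(r["score"],2),np.round(r["centre"]),at_z(fs[c],r["centre"],z))
s=get_state();print(s["clock"],s["eef_rot"],s["contact_force"])
a=np.hstack([fs["scene"]["img"],fs["top"]["img"]])
E
```

```text
pics
knob_top scene 0.58 [282. 196.] [0.5183 0.024  0.104 ]
knob_top scene 0.29 [358. 161.] [0.6214 0.2908 0.104 ]
knob_top top 0.57 [262. 215.] [0.5042 0.0331 0.104 ]
index_arm_end scene 0.95 [278. 196.] [0.4883 0.0401 0.06  ]
reading_head scene 0.66 [308. 247.] [ 0.6752 -0.0617  0.08  ]
reading_head top 0.69 [300. 160.] [ 0.6619 -0.0689  0.08  ]
carousel scene 0.84 [287. 249.] [ 0.6081 -0.0653  0.    ]
carousel top 0.68 [427. 264.] [ 0.3799 -0.4242  0.    ]
carousel top 0.57 [369. 182.] [ 0.6172 -0.2718  0.    ]
carousel top 0.16 [221. 189.] [0.6003 0.1561 0.    ]
first_stop scene 0.91 [280. 206.] [0.5084 0.0276 0.038 ]
first_stop top 0.6 [264. 218.] [0.5084 0.0317 0.038 ]
first_stop top 0.42 [434. 205.] [ 0.5407 -0.4448  0.038 ]
nominal_stop scene 0.68 [250. 230.] [ 0.4915 -0.0988  0.038 ]
nominal_stop top 0.89 [316. 227.] [ 0.4809 -0.1131  0.038 ]
read_spot scene 0.83 [302. 250.] [ 0.6641 -0.0684  0.06  ]
read_spot scene 0.47 [282. 194.] [0.4929 0.0551 0.06  ]
read_spot top 0.75 [299. 161.] [ 0.6635 -0.0664  0.06  ]
read_spot top 0.23 [297. 157.] [ 0.6766 -0.0627  0.06  ]
cassett
[... 323 characters left out ...]
.49 [312. 170.] [ 0.6387 -0.1036  0.058 ]
pipette scene 0.9 [328. 207.] [0.6159 0.146  0.    ]
pipette scene 0.38 [148. 291.] [ 0.3832 -0.4224  0.    ]
pipette top 0.6 [220. 186.] [0.6089 0.1595 0.    ]
bottle_a scene 0.97 [148. 292.] [ 0.3862 -0.4251  0.    ]
bottle_a top 0.7 [129. 262.] [0.392  0.4137 0.    ]
bottle_a top 0.68 [429. 262.] [ 0.3835 -0.4301  0.    ]
tube_rack scene 0.75 [362. 161.] [0.5961 0.3957 0.    ]
tube_rack top 0.88 [142. 195.] [0.5852 0.3875 0.    ]
tip_box scene 0.88 [179. 336.] [ 0.5461 -0.4589  0.    ]
tip_box scene 0.49 [318. 138.] [0.4069 0.3875 0.    ]
tip_box top 0.93 [435. 206.] [ 0.5449 -0.4596  0.    ]
1.3 [-2.5677  1.81    0.0001] [ 0.3865  0.5975 -0.7563]
```

View pics/top0.png

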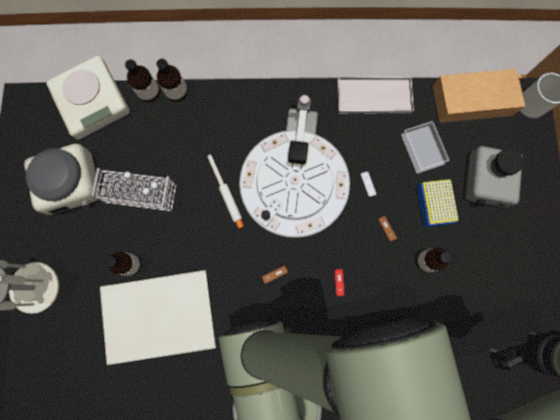

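View pics/scene0.png

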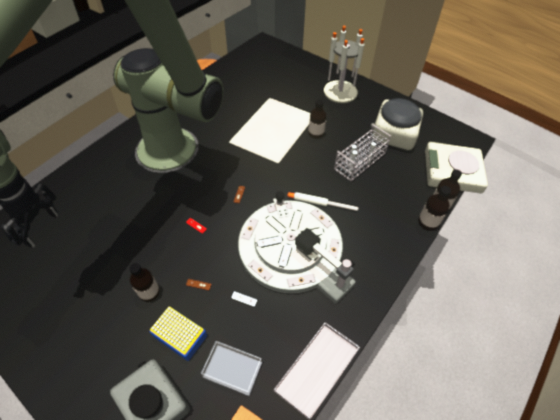

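Top picture: turntable axis near (295,182), head at (298,152), plunger knob at (266,215), and the next block near (310,226). The brown and red decoys lie off the carousel. The scene picture agrees, with the knob near (282,197). Next I get the geometry and hover over the stop with the wrist camera.

```bash
cat >> h.py <<'E'
def down(a): 
    c,s=np.cos(a),np.sin(a); return R.from_matrix(np.array([[c,s,0],[s,-c,0],[0,0,-1]])).as_rotvec()
np.set_printoptions(precision=4,suppress=True)
E
python3 - <<'E'
from h import *
fs={c:grab_frame(c) for c in("scene","top")}
k=tri([ray(fs["scene"],(282,197)),ray(fs["top"],(266,215))]);print("knob",k)
ax=at_z(fs["top"],(295,182),.058);print("axis",ax,at_z(fs["scene"],(292,239),.058))
kt=at_z(fs["top"],(266,215),.104);print(kt,np.linalg.norm((kt-ax)[:2]))
h=at_z(fs["top"],(298,152),.13);print("head",h)
th=np.arctan2(*(kt-ax)[1::-1]);print("knob ang",th,"carousel yaw from knob",th-np.radians(150),"from head",np.arctan2(*(h-ax)[1::-1]))
m=ax[:2]+.12*np.array([np.cos(th+.6),np.sin(th+.6)])
for a in (th,th+np.pi,th-np.pi):
    for p,b in ((kt[:2],a),(kt[:2],a+1.05),(m,a)):
        print(b,ik([p[0],p[1],.25],down(b)))
f=grab_frame("wrist");print(np.array(f["T_tool_cam"]),f["fx"],get_state()["clock"])
E
```

```text
knob [0.5107 0.0266 0.0866]
axis [ 0.6047 -0.0553  0.058 ] [ 0.6176 -0.0565  0.058 ]
[0.5049 0.0231 0.104 ] 0.1269394591571255
head [ 0.6675 -0.062   0.13  ]
knob ang 2.4755055478397936 carousel yaw from knob -0.14248833015170081 from head -0.10688037532569052
2.4755055478397936 [-0.1004  0.2313 -0.2735  1.0659  0.     -1.0051]
3.525505547839794 [-0.1004  0.2313 -0.2735  1.0659  0.     -2.0551]
2.4755055478397936 [-0.249   0.1974 -0.3172  1.0562  0.     -1.1537]
5.617098201429586 [-0.1004  0.2313 -0.2735  1.0659  0.      2.1365]
6.667098201429586 [-0.1004  0.2313 -0.2735  1.0659  0.      1.0865]
5.617098201429586 [-0.249   0.1974 -0.3172  1.0562  0.      1.9879]
-0.6660871057499995 [-0.1004  0.2313 -0.2735  1.0659 -0.      2.1365]
0.3839128942500005 [-0.1004  0.2313 -0.2735  1.0659  0.      1.0865]
-0.6660871057499995 [-0.249   0.1974 -0.3172  1.0562 -0.      1.9879]
[[ 1.     -0.0012 -0.0007 -0.0005]
 [ 0.0013  0.9618  0.2739 -0.0695]
 [ 0.0004 -0.2739  0.9618 -0.1419]
 [ 0.      0.      0.      1.    ]] 316.1311453045249 1.45
```

Run:
```python
from h import *
th=2.4755; ax=np.array([.607,-.0555])
m=ax+.12*np.array([np.cos(th+.55),np.sin(th+.55)])
movep([m[0],m[1],.2],down(th-np.pi))
s=get_state();f=grab_frame("wrist");T=wristT(f,s);save(f,"w1.png");np.savez("w1.npz",T=T,**{k:f[k] for k in("fx","fy","cx","cy","k1")})
for n,z in(("knob_top",.104),("index_arm_end",.06),("first_stop",.038),("nominal_stop",.038),("read_spot",.06),("carousel",0)):
    for r in tip_of("wrist",n)[:2]: print(n,round(r["score"],2),np.round(r["centre"]),at_z(f,r["centre"],z,T))
print(s["clock"],s["position"],s["q"],s["contact_force"])
```

```text
knob_top 0.8 [245. 124.] [0.5082 0.0272 0.104 ]
index_arm_end 0.81 [227. 126.] [0.4911 0.0384 0.06  ]
first_stop 0.72 [256. 127.] [0.5082 0.0231 0.038 ]
nominal_stop 0.63 [319. 237.] [ 0.4893 -0.1014  0.038 ]
read_spot 0.69 [465.  87.] [ 0.6705 -0.0612  0.06  ]
read_spot 0.57 [457. 160.] [ 0.633 -0.111  0.06 ]
carousel 0.77 [376. 123.] [ 0.6068 -0.0505  0.    ]
3.4833 [ 0.488  -0.0424  0.2001] [-0.2373  0.2404 -0.3956  0.9345 -0.0003  2.0009] [0.2638 0.4817 0.3195]
```

View pics/w1.png

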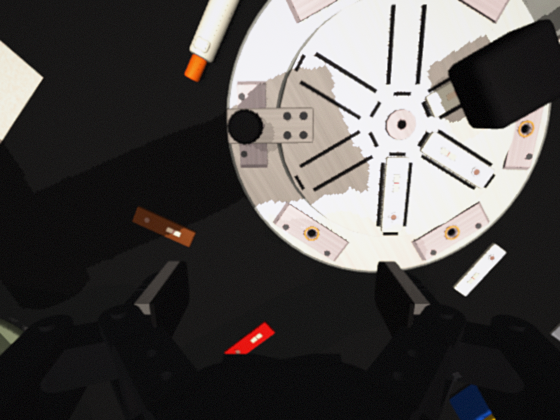

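The view is clear: knob at (245,125), axis hub at (402,124), the next stop's brass hole at (312,233), and the following one at (452,232).

Run:
```python
from h import *
f=dict(np.load("w1.npz"));T=f["T"];im=cv2.imread("pics/w1.png");g=cv2.cvtColor(im,6)
def hole(c,r=7,t=90):
    x,y=c;w=g[y-r:y+r+1,x-r:x+r+1].astype(float);k=np.clip(t-w,0,None);yy,xx=np.mgrid[-r:r+1,-r:r+1];return np.array([x+(k*xx).sum()/k.sum(),y+(k*yy).sum()/k.sum()])
H=[hole(c) for c in((312,233),(452,232),(526,128))]; print(H)
P=[at_z(f,h,.038,T)[:2] for h in H];print(P)
# axis: 130 mm from holes
from scipy.optimize import least_squares
ax=least_squares(lambda a:[np.linalg.norm(p-a)-.13 for p in P],[.607,-.055]).x
print("axis from holes",ax,[np.linalg.norm(p-ax) for p in P],"hub",at_z(f,(402,124),.058,T))
for z,c in((.104,(245,125)),):
    k=at_z(f,c,z,T)[:2]; d=k-ax; print("knob",k,np.linalg.norm(d),np.arctan2(d[1],d[0]))
for p in P: d=p-ax; print(np.arctan2(d[1],d[0])%6.283)
print(proj(f,np.append(ax,.058),T))
x=cv2.resize(im[95:160,215:325],None,fx=6,fy=6,interpolation=2);cv2.imwrite("pics/kcrop.png",x)
```

```text
[array([311.2584, 232.6816]), array([450.9735, 231.7078]), array([524.6138, 128.3776])]
[array([ 0.4863, -0.0925]), array([ 0.5998, -0.1811]), array([ 0.7084, -0.1347])]
axis from holes [ 0.6092 -0.0512] [np.float64(0.12972090570215739), np.float64(0.1302945753484888), np.float64(0.12968207276700316)] hub [ 0.6117 -0.0544  0.058 ]
knob [0.508  0.0268] 0.1277890319938412 2.484869036502496
3.4658700132969176
4.6395769626704695
5.582962800062301
[397.6839 122.7983]
```

View pics/kcrop.png

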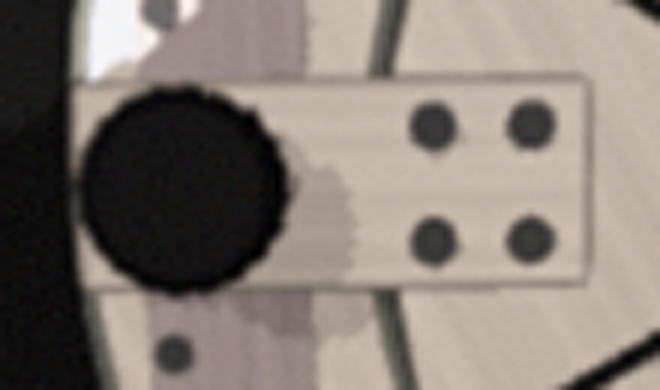

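Run:
```python
from h import *
from scipy.optimize import least_squares
f=dict(np.load("w1.npz"));T=f["T"]
k=at_z(f,(245.5,126.2),.104,T)[:2]
P=[np.array([ 0.4863, -0.0925]), np.array([ 0.5998, -0.1811]), np.array([ 0.7084, -0.1347]),k]
ax=least_squares(lambda a:[np.linalg.norm(p-a)-.13 for p in P],[.607,-.055]).x
th=np.arctan2(*(k-ax)[::-1]);print(k,ax,th,[np.linalg.norm(p-ax) for p in P])
movep([k[0],k[1],.135],down(th-np.pi))
s=get_state();f=grab_frame("wrist");T=wristT(f,s);save(f,"w2.png");np.savez("w2.npz",T=T,**{k:f[k] for k in("fx","fy","cx","cy","k1")})
r=silhouettes("wrist","pin")
for n,z in(("knob_top",.104),("index_arm_end",.06)):
    for r in tip_of("wrist",n)[:2]: print(n,round(r["score"],2),np.round(r["centre"],1),at_z(f,r["centre"],z,T))
print("target px",proj(f,[s["position"][0],s["position"][1],.104],T),s["position"],s["clock"])
```

```text
[0.5078 0.026 ] [ 0.61   -0.0517] 2.4921254577948293 [np.float64(0.13028873114018957), np.float64(0.1297969587411022), np.float64(0.12869663215519095), np.float64(0.12842498271604877)]
knob_top 0.68 [280.8 242.5] [0.5072 0.0282 0.104 ]
knob_top 0.26 [539.1 179.3] [ 0.6455 -0.0295  0.104 ]
index_arm_end 0.77 [255.5 221.5] [0.4917 0.0382 0.06  ]
target px [282.565  244.5729] [0.5072 0.0265 0.1343] 4.3
```

View pics/w2.png

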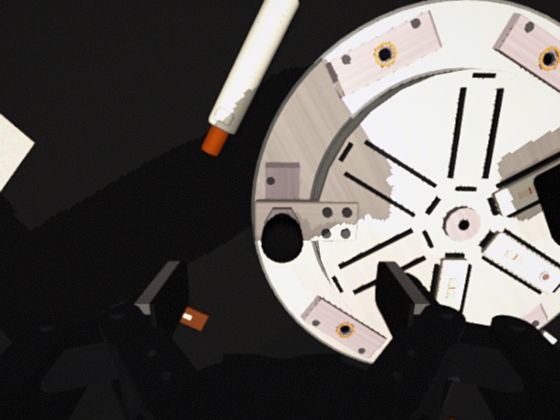

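Knob at (282.5,242), about 1 mm from the predicted point (282.6,244.6), with the fingers symmetric about it. I descend and grip.

Run:
```python
from h import *
f=dict(np.load("w2.npz"));T=f["T"]
k=at_z(f,(282.5,242.2),.104,T)[:2];ax=np.array([.61,-.0517])
th=np.arctan2(*(k-ax)[::-1]);print(k,th,np.linalg.norm(k-ax))
print(move_l([k[0],k[1],.077],velocity=.06,until_force=6))
s=get_state();print(s["position"],s["contact_force"])
grab(40)
s=get_state();print(s["clock"],s["position"],s["contact_force"],s["wrist_torque"],s["finger_gap"])
```

```text
[0.5081 0.0277] 2.4795540303363515 0.12920881155641778
False
[0.5084 0.0277 0.0773] [-0.3232  0.3197  0.6177]
6.2 [0.5082 0.0277 0.0773] [-0.9239 -0.2329  3.4942] [0.0095 0.1865 0.0471] 0.2815869382647007
```

```bash
cat >> h.py <<'E'
AX=np.array([.61,-.0517])
def arc(d0,d1,r,z,n,th0=2.4796,v=.08,comp=2e-5,F0=np.zeros(3),uf=None,log=True):
    for d in np.linspace(d0,d1,n+1)[1:]:
        a=th0+d;u=np.array([np.cos(a),np.sin(a)])
        hit=move_l([*(AX+r*u),z],velocity=v,rot=down(a-np.pi),until_force=uf)
        s=get_state();F=np.array(s["contact_force"])-F0
        fr=F[:2]@u;ft=F[:2]@[-u[1],u[0]]
        if log: print("d %.3f r %.4f Fr %.1f Ft %.1f Fz %.1f t %.1f"%(d,r,fr,ft,F[2],s["clock"]),hit)
        if abs(fr)>2: r+=comp*fr
        if hit: break
        if np.hypot(fr,ft)>12: print("STOP");break
    return r
E
python3 - <<'E'
from h import *
p=get_state()["position"]
move_l([.5082,.0277,.0773+.0133],velocity=.04)
s=get_state();print(s["position"],s["contact_force"],s["clock"])
if s["contact_force"][2]<0: 
    r=arc(0,.2,.1292,.0906,3);
E
```

```text
[0.508  0.0276 0.0905] [ 1.8517 -1.8194 -6.8775] 6.6917
d 0.067 r 0.1292 Fr -0.6 Ft -0.2 Fz -6.9 t 7.0 False
d 0.133 r 0.1292 Fr -1.7 Ft -2.6 Fz -6.8 t 7.2 False
d 0.200 r 0.1292 Fr -0.9 Ft -0.9 Fz -7.0 t 7.5 False
```

Run:
```python
from h import *
r=arc(.2,.96,.1292,.0906,9,v=.1)
f=grab_frame("wrist");s=get_state();T=wristT(f,s);save(f,"w3.png");np.savez("w3.npz",T=T,**{k:f[k] for k in("fx","fy","cx","cy","k1")})
print(r,s["position"],s["contact_force"],s["clock"])
P=at_z(f,(280,240),.117,T);print(proj(f,[.4863,-.0925,.038],T),proj(f,np.array([*s["position"][:2],.117]),T))
```

```text
d 0.284 r 0.1292 Fr 0.7 Ft -1.3 Fz -7.4 t 7.7 False
d 0.369 r 0.1292 Fr 0.2 Ft -1.8 Fz -7.6 t 8.0 False
d 0.453 r 0.1292 Fr 1.8 Ft -1.1 Fz -7.0 t 8.2 False
d 0.538 r 0.1292 Fr 2.9 Ft -1.4 Fz -6.6 t 8.5 False
d 0.622 r 0.1293 Fr 3.7 Ft -1.7 Fz -6.5 t 8.8 False
d 0.707 r 0.1293 Fr 4.4 Ft -1.2 Fz -7.5 t 9.0 False
d 0.791 r 0.1294 Fr 4.7 Ft -0.6 Fz -7.7 t 9.3 False
d 0.876 r 0.1295 Fr 4.6 Ft -1.4 Fz -8.0 t 9.5 False
d 0.960 r 0.1296 Fr 4.6 Ft -1.5 Fz -6.9 t 9.8 False
0.12969948776331972 [ 0.4851 -0.0896  0.0902] [-5.4506 -0.1838 -7.8233] 9.8417
[282.3053 236.7781] [281.4168 297.3655]
```

View pics/w3.png

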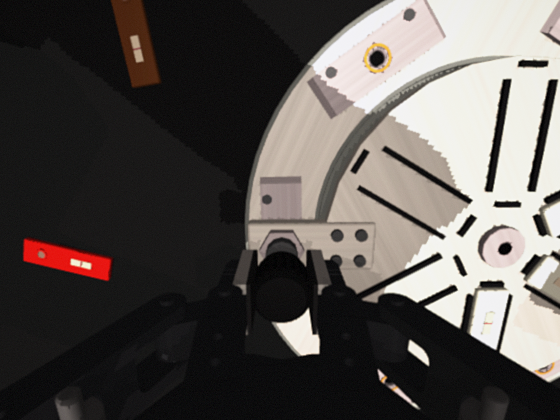

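Run:
```python
from h import *
f=dict(np.load("w3.npz"));T=f["T"]
ang=lambda p:np.arctan2(*(p[:2]-AX)[::-1])%6.2832
h1=at_z(f,(377,58),.038,T)
e1=[at_z(f,c,.038,T) for c in((309,80),(334,117))]
e2=[at_z(f,c,.038,T) for c in((261,178),(300,177))]
print("hole1",h1,np.linalg.norm((h1[:2]-AX)),ang(h1))
def dist(p,e):
    t=(e[1]-e[0])[:2];t/=np.linalg.norm(t);d=(p-e[0])[:2];return t[0]*d[1]-t[1]*d[0]
print("L1",dist(h1,e1),"width",np.linalg.norm(e1[1]-e1[0]),np.linalg.norm(e2[1]-e2[0]))
for a in np.arange(3.40,3.52,.01):
    p=np.append(AX+.13*np.array([np.cos(a),np.sin(a)]),.038); print(round(a,3),dist(p,e2),end="; ")
print("now",ang(np.array([.4851,-.0896,0])))
```

```text
hole1 [0.5064 0.0261 0.038 ] 0.12955446982466973 2.497879030365565
L1 0.03780765089234292 width 0.025507504531613965 0.02420311292756883
3.4 -0.031349034209265575; 3.41 -0.03264694006009511; 3.42 -0.033945517639429455; 3.43 -0.03524463709059283; 3.44 -0.036544168502722685; 3.45 -0.0378439819237608; 3.46 -0.03914394737344823; 3.47 -0.04044393485632327; 3.48 -0.04174381437472098; 3.49 -0.043043455941772744; 3.5 -0.04434272959440492; 3.51 -0.04564150540633491; 3.52 -0.04693965350106389; now 3.4362196305249166
```

Run:
```python
from h import *
r=arc(.96,.925,.131,.0904,1)
a=2.4796+.925;u=np.array([np.cos(a),np.sin(a)]);c=AX+.131*u
print(move_l([*c,.0865],velocity=.03,until_force=3)); s=get_state();print(s["position"],s["contact_force"],s["clock"])
let_go(); s=get_state();print(s["position"],s["contact_force"],s["clock"])
f=grab_frame("wrist");save(f,"w4.png")
```

```text
d 0.925 r 0.1310 Fr 1.8 Ft -2.3 Fz -7.3 t 10.1 False
False
[ 0.4838 -0.0855  0.0864] [-2.1565  2.9188 -6.4172] 10.375
[ 0.4836 -0.0859  0.0866] [ 0.0063  0.3587 -0.2565] 11.0
```

View pics/w4.png

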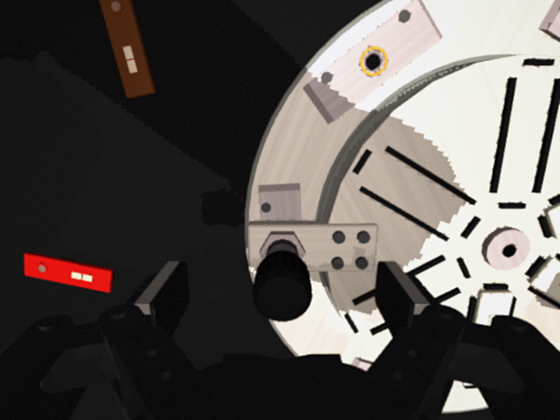

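The knob is released at (282,290) and riding on the block. I rotate the jaws to tangential and push it gently with one finger.

Run:
```python
from h import *
p=np.array(get_state()["position"]);a=2.4796+.945;t=np.array([-np.sin(a),np.cos(a)]);c=p[:2]
movep([*c,.0866],down(a-np.pi/2))
move_l([*c,.068],velocity=.08,until_force=6)
print(move_l([*(c+.024*t),.068],velocity=.08,until_force=6))
F0=np.array(get_state()["contact_force"])
print(move_l([*(c+.046*t),.068],velocity=.012,until_force=8))
s=get_state();F=np.array(s["contact_force"]);print((np.array(s["position"])[:2]-c)@t,F[:2]@t,F-F0,F,s["clock"])
f=grab_frame("wrist");save(f,"w5.png");f=grab_frame("wrist")
T=wristT(f,s)
for r in tip_of("wrist","knob_top")[:2]: print(r["score"],r["centre"],at_z(f,r["centre"],.104,T))
```

```text
False
True
0.039526455676116845 -0.5858576525156838 [ 0.5927  0.1417 -0.1012] [-0.0514  0.5952 -0.3107] 14.6417
0.68 [361.3, 312.7] [ 0.4867 -0.0939  0.104 ]
0.35 [317.1, 244.7] [ 0.4647 -0.1189  0.104 ]
```

View pics/w5.png

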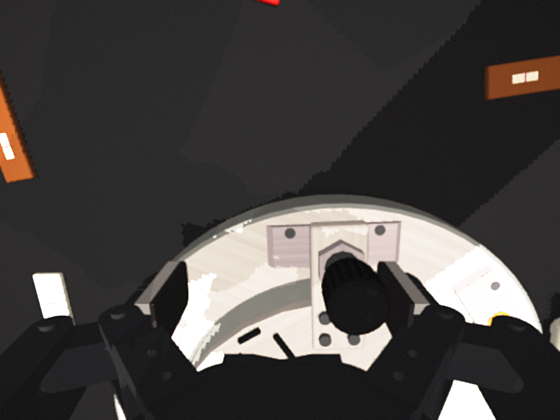

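Run:
```python
from h import *
p=np.array(get_state()["position"]);a=2.4796+.945;t=np.array([-np.sin(a),np.cos(a)])
for i in range(2):
    h=move_l([*(p[:2]+.005*t*(i+1)),.068],velocity=.01,until_force=8)
    s=get_state();print(h,(np.array(s["position"])-p)[:2]@t,np.array(s["contact_force"])[:2]@t,s["clock"])
    if h: break
move_l([*(np.array(s["position"])[:2]-.026*t),.068],velocity=.1)
s=get_state();f=grab_frame("wrist");T=wristT(f,s);save(f,"w6.png");np.savez("w6.npz",T=T,**{k:f[k] for k in("fx","fy","cx","cy","k1")})
a0=np.arctan2(*(np.array(s["position"])[:2]-AX)[::-1])
for r in tip_of("wrist","knob_top")[:2]:
    for z in(.104,.113):
        q=at_z(f,r["centre"],z,T)[:2]-AX;print(r["score"],r["centre"],z,q+AX,np.linalg.norm(q),np.arctan2(q[1],q[0])%6.2832-2.4796)
```

```text
True 9.66778607190152e-05 -0.3594208272522653 15.2083
0.65 [292.9, 312.4] 0.104 [ 0.4858 -0.0936] 0.13110250050863773 0.9869700658542735
0.65 [292.9, 312.4] 0.113 [ 0.4801 -0.0957] 0.13710518940379407 0.9887757748953736
0.56 [287.4, 225.9] 0.104 [ 0.4527 -0.1056] 0.1662984143155346 0.9923265516279707
0.56 [287.4, 225.9] 0.113 [ 0.4499 -0.1068] 0.16931946740746465 0.9932473372138109
```

View pics/w6.png

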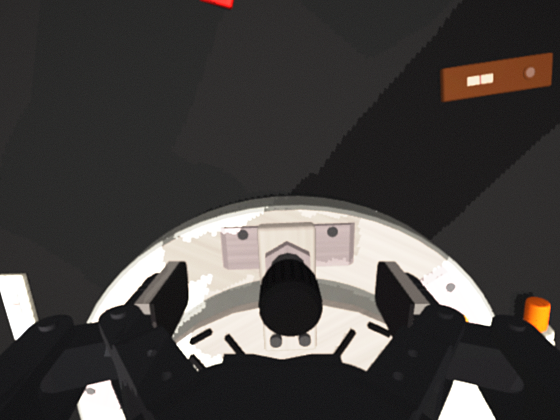

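It held at 8 N with no movement, and the knob measures radius 0.131 at z=0.104 and 0.137 at z=0.113, which suggests the pin is home. I'll confirm the height with a light touch on top of the knob, then retreat.

Run:
```python
from h import *
s=get_state();p=np.array(s["position"]);d=.984;a=2.4796+d;k=AX+.130*np.array([np.cos(a),np.sin(a)])
move_l([p[0],p[1],.16],velocity=.15);grab(20)
move_l([*k,.125],velocity=.12)
h=move_l([*k,.1025],velocity=.015,until_force=2.5)
s=get_state();print(h,s["position"],s["contact_force"],s["clock"])
move_l([*k,.2],velocity=.2)
u=np.array([np.cos(a),np.sin(a)])
m=AX+.13*np.array([np.cos(a-.5),np.sin(a-.5)])
movep([*m,.26],down(2.4796-np.pi))
s=get_state();f=grab_frame("wrist");T=wristT(f,s);save(f,"w7.png")
for n,z in(("knob_top",.104),("cassette_next",.058),("index_arm_end",.06)):
    for r in tip_of("wrist",n)[:4]:
        q=at_z(f,r["centre"],z,T)[:2]-AX;print(n,round(r["score"],2),np.round(r["centre"]),q+AX,np.linalg.norm(q),np.arctan2(q[1],q[0])%6.2832-2.4796)
print(s["contact_force"],s["clock"])
```

```text
True [ 0.4866 -0.0929  0.104 ] [-0.1966 -0.0998  4.6123] 18.975
knob_top 0.78 [326. 238.] [ 0.4897 -0.0906] 0.12647055592861486 0.9744099126744166
cassette_next 0.91 [448. 105.] [ 0.6709 -0.0667] 0.06276313675018824 3.5616030913846246
cassette_next 0.74 [191. 215.] [0.3799 0.0085] 0.23787849701224648 0.40625264861802046
index_arm_end 0.75 [312. 241.] [ 0.4689 -0.1007] 0.14939904023922984 0.9960983140636235
[-0.2734  0.84    0.4257] 21.8667
```

View pics/w7.png

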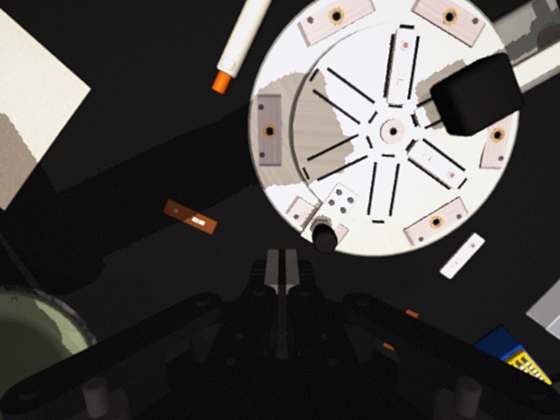

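The touch stopped at z = 0.1040, so the pin is home. The cassettes sit in their nests at (404,65) and (436,163), and the third is under the head.

```bash
python3 -c "
from cell import *
sleep(.3);sign_off();print(get_state()['clock'])"
```

```text
the job is handed in; nothing more can be done
the job is handed in; nothing more can be done
```

The turntable is locked at the next stop with the pin fully home, and I handed the job in at about 22 s of the 48 s. No verdict is reported.

- **What I did:** I gripped the knob and pulled it up about 13 mm. I swung the turntable counter-clockwise to just short of the hole seen by the wrist camera, then set the pin on the block and let go. One finger then pushed the knob slowly until it stopped on the 8 N limit.
- **Pin home:** A second 8 N push did not move it. A light touch on top of the knob met it at 104.0 mm, the height with the pin home.
- **Angle:** The turntable stands at about 0.98 rad, inside the 0.92 to 1.175 window. The picture gave 0.98 before the push and 0.974 to 0.987 after it.
- **Cassettes:** The last picture shows two cassettes lying in their nests. The third is under the head and mostly hidden. The turntable angle and the finder's point, about 63 mm from the axis, both place it there.
- **Disagreements:**
    - A reading near the picture's edge put the first hole about 2 mm off.
    - The last knob reading gave a radius of 126 mm instead of 130.
    - The radial force rose to about 5 N during the swing, from a small error in the axis estimate.

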